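Put the handheld terminal on charge in its sloped cradle

TASK

Take the handheld terminal out of its steel rest, lay it flat on the bench in the open and let go of it, then take a fresh hold nearer its head and slide it foot first down the sloped charging cradle, gently, until its foot is fully home against the bottom lip. Leave it lying flat in the cradle, released, and leave the carton, the grey bin and the tape roll where they are.

Things in the scene. Friction and masses are not known exactly. Their poses are not given: they have to be found in the camera images.
- terminal: Black handheld terminal, a slab 180 long (x), 56 wide (y), 30 thick (z), about 0.35 kg; origin at the centre of its underside. +x: its head, with a nose raised 10 mm over the last 30 mm; -x: its foot, the keypad end; screen to +z. Starts face up in the rest, about 60 mm of its foot end sticking out in front, the sides there free for fingers; head end boxed in.
- terminal_foot (a point): Point on the terminal: middle of the lower edge of its foot end (terminal frame -90, 0, 0 mm).
- rest: Steel rest fixed to the bench: a lane along x, open above and in front (-x, towards the robot). Origin on the bench, on the midline, 30 mm behind the lane's front edge. Lane floor 20 mm up; walls 64 mm apart inside, 6 thick, 62 high, to x = 124 mm, closed behind. No room for fingers beside the terminal: draw it out 125 mm or more along the rest's -x.
- cradle: Grey sloped charging cradle, rigid, fixed to the bench. Origin: middle of the bottom lip's inner face, on the bed, 34 mm above the bench. x runs up the bed (28 degrees above level, away from the robot), y across, z square to the bed. Home: terminal x along cradle x, underside on the bed, terminal_foot at this origin. Too rough to rely on sliding by itself.
- cradle_mouth (a point): On the bed's midline at x = 95 mm, where the guiding cheeks begin: from there they narrow to 60 mm apart at x = 80, then run straight to the lip, 8 thick, 28 high above the bed. Fingers holding the terminal less than 110 mm from its foot end hit them. Beyond x = 85 the bed is only a 34 mm wide rail to x = 180 mm, so fingers have room beside it.
- cradle_hood (a point): On the bed's midline at x = 28 mm, below the edge of a hood that covers the bed from there to the lip, its underside 33.5 mm above the bed; a lead-in flares up from it to x = 41 mm. So the foot must slide in along the slope and cannot be put in from above. The lip is an 8 mm wall.
- carton: Bystander: cardboard carton 90 by 60 by 70 mm high, origin at the centre of its underside.
- bin: Bystander: small grey open bin 160 by 110 by 80 mm, origin at the centre of its underside.
- tape: Bystander: roll of tape lying flat, 104 mm across, 48 mm high, origin at the centre of its underside.
Not all that is in view belongs to the job. There is more than one size of the terminal; the job needs the largest.

How it is judged:
On the way:
1. the terminal lies flat on the bench, out of the rest and let go (height (world z) of terminal below 0.006 m and angle between terminal's own z axis and vertical below 0.06 rad and linear speed of terminal below 0.02 m/s and contact force between the fingers and terminal below 0.1 N), for 0.2 s.
At the end, for the whole second after the job is handed in: The terminal lies at rest in the cradle, released, face up, its foot within 4 mm of the bottom lip and of the bed and within 5 mm of the middle, its length and its face within 4 degrees of the bed's (x of terminal_foot in the frame of cradle between -0.004 and 0.004 m and y of terminal_foot in the frame of cradle between -0.005 and 0.005 m and z of terminal_foot in the frame of cradle between -0.004 and 0.004 m and angle between the x axis of terminal and the x axis of cradle, either way round below 0.07 rad and angle between the z axis of terminal and the z axis of cradle, either way round below 0.07 rad and contact force between the fingers and terminal below 0.1 N and linear speed of terminal below 0.01 m/s and angular speed of terminal below 0.1 rad/s); the robot touches nothing.
It fails at once if the terminal is pushed against the cradle with more than 60 N (contact force between terminal and cradle above 60 N).
It fails at once if the carton is moved by more than 30 mm (distance of carton from where it was at the start of the episode above 0.03 m).
It fails at once if the bin is moved by more than 30 mm (distance of bin from where it was at the start of the episode above 0.03 m).
It fails at once if the tape roll is moved by more than 30 mm (distance of tape from where it was at the start of the episode above 0.03 m).
It also fails if it takes over 64 s, if anything falls off the work surface, if the arm or the gripper's body presses on something with over 40 N, if the wrist force passes 120 N, or if a joint passes its speed limit or range.

ROBOT

A 6-joint arm with a two-finger parallel gripper is mounted at the origin on the work surface. World frame = base frame: x ahead of the robot, y to its left, z up, the work surface at z = 0. Lengths are in m, angles in rad, forces in N, time in s.
With the tool pointing down it reaches from about 0.275 to 0.975 m from the base axis. Payload 8.4 kg.
Tool frame: the origin (TCP) lies midway between the tips of the shut fingers; the grasp point (between the pads) lies 19 mm behind it (env.hold_point_z is the z of the grasp point in the tool frame, in m); z points along the fingers, y is the line along which they close (so a half turn about z gives the same grasp; the last joint's range is limited). The gripper opens to 92 mm and grips with 3 to 60 N. Pads are 20 mm wide; open, the fingers measure 128 mm over their backs; the gripper's body (75 mm by 189 mm) begins 69 mm behind the grasp point.
Start: joints at [-0.002, 0.353, 1.633, -0, 1.155, -0.002], TCP at [0.625, -0, 0.215] pointing down, gripper open.
Joint ranges: [-2.63, 2.63], [-0.92, 2.1], [0.06, 2.66], [-1.3, 4.44], [0, 2.69], [-3.02, 3.02]. Speed limits (rad/s): [2.22, 2.22, 2.79, 3.14, 3.14, 3.14].

INTERFACE

Orientations are given as a 3x3 rotation matrix whose columns are the frame's x, y, z axes.
In Python, from station import readout, snapshot, finish_job, spotter, env gives the robot as it stands.
- The arm moves only by the tool send_rows, never from a script. Its argument "commands" is a list of rows, each an object of numbers: "ax", "ay", "az": the turn, a rotation vector about the tool's x, y, z in degrees; "tx", "ty", "tz": the shift along the tool's x, y, z in cm; "gripper": the closure, from 0 (fully open) to 1 (shut). A call has 1 to 20 rows; each row shifts and turns the commanded pose from where the row before left it, along the tool's axes as they then stand; what a row does not reach is not made up. A row lasts 1/10 s, in which the tool goes at most 50 mm and 8.59 degrees, less where a joint would pass 70% of its speed; a pose out of reach is approached as far as the arm can. A call with a gripper value outside its range is refused whole. The fingers move at their own pace and stop on an object; "newtons" is the grip in N (left out, the last holds). Time passes only in rows, so rows that do not move let the fingers close. It gives the time, the measured TCP pose, the force, the opening and the grip force at its end, in the units of the state.
- readout.observe(): the state, without advancing time (a new reading comes with each control period).
- snapshot(name): name is "scene" or "side" or "wrist"; returns a dict with "frame" (400x640x3 uint8, red, green, blue), "fx", "fy", "cx", "cy" (pixels), "position" and "attitude" of the camera in the world. Camera axes: x right, y down, z forward; pixel columns grow to the right and rows downward; lengths in m; the calibration is good to about 2 mm. A picture is of the moment at which its call begins. There is no depth.
- finish_job(): hands the job in; it is judged then, once.
Trained networks look in the newest picture that a camera, given by its name, has taken for a name from the list of things; names that differ only in an ending like _2 or _b are one class to them, and where a whole thing is asked for, a point or a joint stands for the part that bears it (a point fixed in the world has none). Each returns a list of dicts, best first, with "conf" (0 to 1); they miss things now and then, are a little off and sometimes report something else, mostly with a low value. They report only what shows in the picture. A call takes as long as a camera call. They do not tell look-alikes from the thing itself.
- spotter.spot_in(camera, name): "centre" ([x, y, z] in m, in the coordinates of the camera as it stood for that picture, good to about 4 mm: the middle of the surface that is visible of it).
The state is a dict: "clock": time; "q": joint angles; "dq": joint speeds; "joint_torque": joint torques, N m; "ee_pos": TCP position; "tool_rot": TCP orientation; "ft_force": force on the tool from outside, world axes, zero at the start; "ft_torque": the same for the moment, N m; "gripper_width": finger opening in m; "finger_force": force on a finger pad.
Only numpy, scipy, OpenCV 4.12 (cv2) and the standard library are available. Lean on these libraries where they do the work, as an engineer would, in place of code of your own. Each camera call takes 0.05 s, during which the arm holds its last target. There are 200 camera calls.

## Working session

There is one attempt and no reset: what is moved stays moved. The work goes in short steps, Python scripts to look and compute and a tool call to move; the robot and the scene stay as the last step left them, time stands still between calls to the robot, and variables do not carry over. Pictures are saved under pics/ and viewed, at most 10 in all, crops included, and the job is handed in when it is done.

Besides the shell and the picture viewer there is one more tool, called after "Emit:" as name([rows], argument=value, ...), one row to a line, values as JSON. send_rows: Moves the arm, as the interface text tells. Its arguments: {"type":"object","properties":{"commands":{"type":"array"},"newtons":{"type":"number"}},"required":["commands"]}

```bash
mkdir -p pics; cat > h.py <<'E'
import numpy as np, cv2
from station import readout, snapshot, finish_job, spotter, env
def w(s,p): return np.array(s["position"])+np.array(s["attitude"])@np.array(p)
def px(s,P):
    c=np.array(s["attitude"]).T@(np.array(P)-np.array(s["position"])); return np.array([s["fx"]*c[0]/c[2]+s["cx"],s["fy"]*c[1]/c[2]+s["cy"]])
def ray(s,u,v,z):
    d=np.array(s["attitude"])@np.array([(u-s["cx"])/s["fx"],(v-s["cy"])/s["fy"],1]); p=np.array(s["position"]); return p+d*(z-p[2])/d[2]
def save(s,n,crop=None,k=1):
    f=s["frame"]
    if crop: f=f[crop[1]:crop[3],crop[0]:crop[2]]
    cv2.imwrite("pics/"+n,cv2.resize(f[:,:,::-1],None,fx=k,fy=k,interpolation=cv2.INTER_CUBIC))
E
python3 - <<'E'
from h import *
np.set_printoptions(precision=4,suppress=True)
ims=[]
for c in ("scene","side"):
    s=snapshot(c); ims.append(s["frame"]); print(c,s["fx"],s["position"],np.array(s["attitude"]).round(3).tolist())
    for n in ["terminal","terminal_foot","rest","cradle","cradle_mouth","cradle_hood","carton","bin","tape"]:
        for d in spotter.spot_in(c,n)[:4]:
            P=w(s,d["centre"]); print(n,round(d["conf"],2),P,px(s,P).round())
    save(s,c+"0.png",k=1.25)
E
```

```text
scene 419.3375528402743 [1.0543 0.5609 1.2132] [[-0.805, 0.502, -0.316], [0.593, 0.689, -0.417], [0.008, -0.523, -0.852]]
terminal 0.91 [0.6316 0.1655 0.0521] [352. 236.]
terminal 0.64 [0.7262 0.3167 0.0187] [358. 296.]
terminal_foot 0.96 [0.6336 0.1637 0.0514] [351. 236.]
terminal_foot 0.7 [0.7294 0.3148 0.0223] [357. 295.]
terminal_foot 0.61 [0.592  0.0184 0.0217] [333. 201.]
rest 0.8 [0.7232 0.176  0.0436] [330. 256.]
rest 0.43 [0.6352 0.1666 0.0542] [352. 236.]
cradle 0.6 [ 0.6349 -0.1623  0.087 ] [291. 160.]
cradle_mouth 0.86 [ 0.636  -0.1608  0.0919] [291. 159.]
cradle_hood 0.6 [ 0.6328 -0.1575  0.0916] [292. 160.]
carton 0.97 [0.7713 0.0276 0.0672] [289. 225.]
bin 0.89 [0.5255 0.4452 0.0088] [438. 292.]
tape 0.95 [ 0.4713 -0.4402  0.0358] [286. 100.]
side 368.71998912721835 [0.2625 0.7094 0.6069] [[-0.878, -0.268, 0.397], [-0.479, 0.49, -0.728], [0.001, -0.829, -0.559]]
terminal 0.91 [0.58   0.025  0.0239] [340. 230.]
terminal 0.76 [0.6018 0.1721 0.051 ] [303. 252.]
terminal 0.75 [0.715  0.3261 0.027 ] [220. 286.]
terminal_foot 0.96 [0.7156 0.3211 0.0234] [222. 286.]
terminal_foot 0.85 [0.5769 0.0189 0.0229] [342. 229.]
terminal_foot 0.77 [0.6008 0.1686 0.0512] [304. 252.]
rest 0.62 [0.6912 0.1973 0.045 ] [264. 248.]
rest 0.56 [0.6    0.1687 0.0519] [304. 251.]
rest 0.43 [ 0.5879 -0.1445  0.0794] [364. 181.]
cradle 0.73 [ 0.5876 -0.1444  0.0796] [364. 181.]
cradle_mouth 0.89 [ 0.5857 -0.1471  0.0789] [365. 181.]
carton 0.86 [0.756  0.0375 0.0525] [279. 205.]
bin 0.69 [0.5534 0.4346 0.0288] [249. 359.]
tape 0.81 [ 0.472  -0.4191  0.037 ] [428. 164.]
```

View pics/scene0.png

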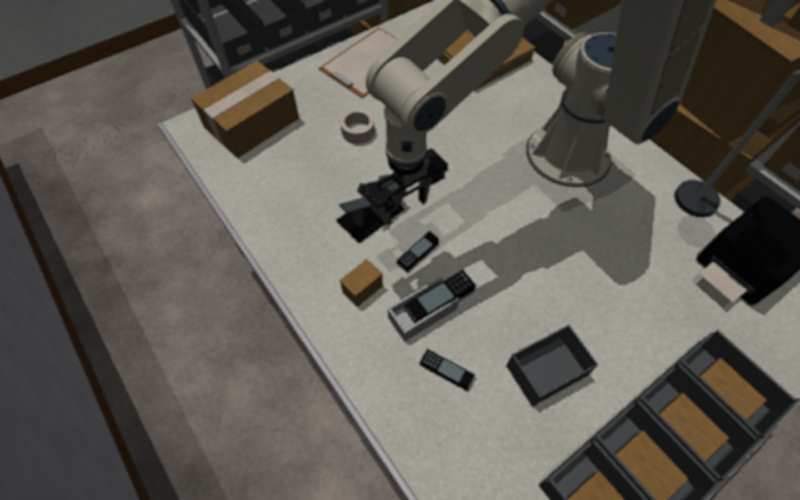

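View pics/side0.png

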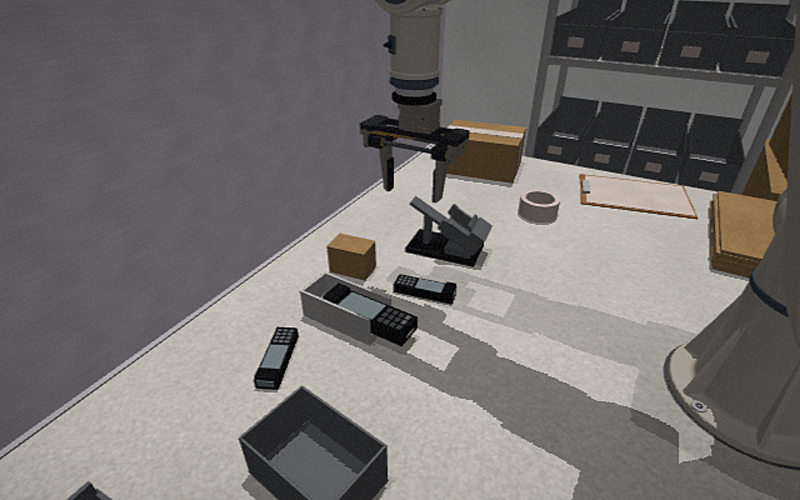

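The scene shows three terminals. They sit at scene px (352,236) in the rest, (335,200) on the bench near the carton and (358,296) on the bench. The one in the rest is the largest and matches "starts in the rest", so it is the target. I'll check it in an enlarged crop and see what the wrist camera covers.

```bash
python3 - <<'E'
from h import *
np.set_printoptions(precision=4,suppress=True)
o=readout.observe(); print(o["ee_pos"],o["tool_rot"],o["gripper_width"],env.hold_point_z,o["clock"])
s=snapshot("side"); 
w_=snapshot("wrist"); print(w_["position"],w_["attitude"],w_["fx"])
a=cv2.resize(s["frame"][190:320,190:390],(800,520),interpolation=cv2.INTER_CUBIC)
cv2.imwrite("pics/crop1.png",a[:,:,::-1])
for n in ["terminal","rest","cradle","cradle_mouth","cradle_hood"]:
    for d in spotter.spot_in("wrist",n)[:4]:
        P=w(w_,d["centre"]); print(n,round(d["conf"],2),P,px(w_,P).round())
E
```

```text
[ 0.625  -0.      0.2146] [[ 0.0001  1.     -0.    ]
 [ 1.     -0.0001  0.    ]
 [ 0.     -0.     -1.    ]] 0.09169040573273474 -0.0187 1.0
[0.6242 0.0657 0.3846] [[ 1.     -0.0009  0.0002]
 [-0.0009 -0.9724 -0.2335]
 [ 0.0004  0.2335 -0.9724]] 279.44919613669055
terminal 0.85 [0.5855 0.0164 0.0224] [291. 169.]
terminal 0.78 [0.6289 0.1598 0.0521] [325.  41.]
rest 0.76 [0.7277 0.1626 0.0496] [416.  38.]
cradle 0.82 [ 0.6051 -0.1746  0.0791] [306. 326.]
cradle 0.75 [0.627  0.1589 0.0504] [323.  42.]
cradle_mouth 0.59 [ 0.6045 -0.1674  0.0758] [305. 319.]
cradle_hood 0.72 [ 0.6045 -0.1675  0.0822] [305. 323.]
```

View pics/crop1.png

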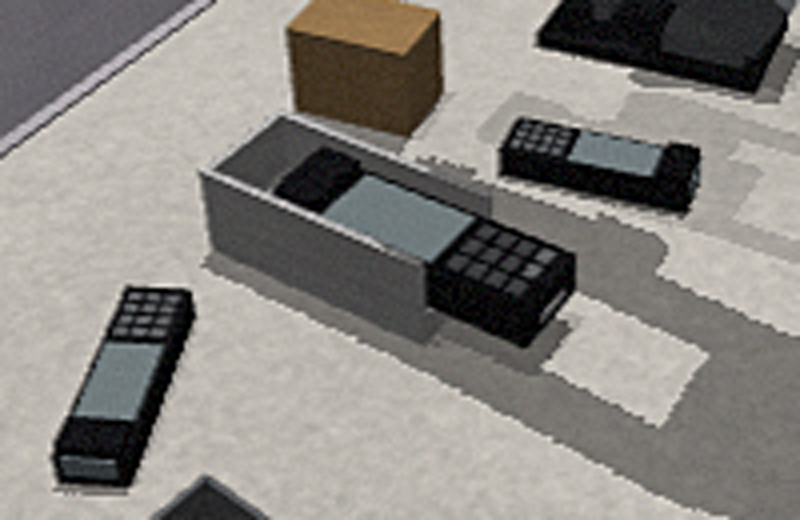

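The crop confirms it: the terminal in the rest (side px ~(303,252)) is clearly larger than the two lying on the bench. I'll swing over it with the closing line across its width.

Emit:
send_rows([
  {"tx":4,"ty":-0.9},
  {"tx":4,"ty":-0.9},
  {"tx":4,"ty":-0.9},
  {"tx":4,"ty":-0.8},
  {"az":8},
  {"az":8},
  {"az":8},
  {"az":8},
  {"az":8},
  {"az":8},
  {"az":8},
  {"az":8},
  {"az":8},
  {"az":8},
  {"az":8},
  {"az":2},
  {},
], newtons=25)

```text
$.commands[0]: bad value
```

```bash
python3 - <<'E'
from h import *
np.set_printoptions(precision=4,suppress=True)
o=readout.observe(); print(o["ee_pos"],o["tool_rot"],o["clock"])
s=snapshot("wrist"); save(s,"w1.png",k=1.25)
for n in ["terminal","terminal_foot","rest","cradle_mouth"]:
    for d in spotter.spot_in("wrist",n)[:3]:
        P=w(s,d["centre"]); print(n,round(d["conf"],2),P,px(s,P).round())
E
```

```text
[0.625  0.     0.2146] [[-0.  1.  0.]
 [ 1.  0. -0.]
 [-0.  0. -1.]] 1.35
terminal 0.9 [0.5869 0.0168 0.022 ] [292. 169.]
terminal 0.59 [0.6293 0.1575 0.0544] [325.  42.]
terminal 0.15 [0.7578 0.0149 0.0675] [437. 176.]
terminal_foot 0.65 [0.5856 0.0128 0.0197] [291. 172.]
terminal_foot 0.62 [0.625  0.1601 0.0522] [321.  40.]
rest 0.8 [0.729  0.1613 0.0477] [417.  40.]
cradle_mouth 0.58 [ 0.6067 -0.1674  0.0772] [307. 320.]
```

View pics/w1.png

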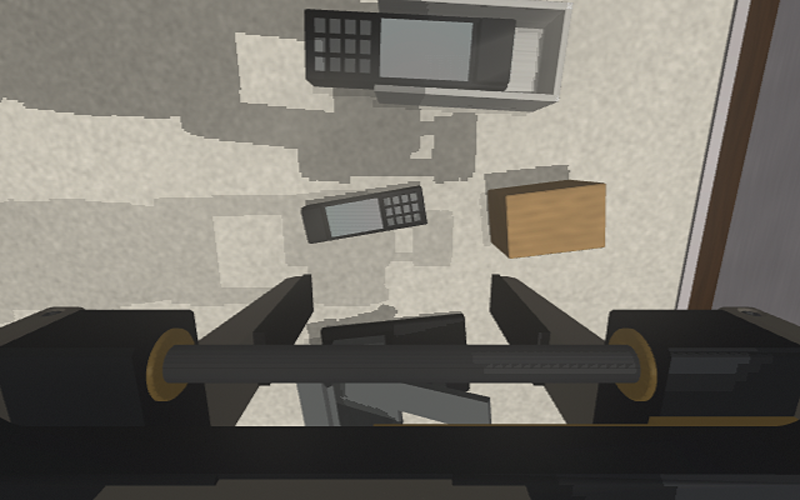

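The call was refused because every row seems to need all its fields. The wrist view shows the target terminal in the rest at the top, px ~(244–412, 7–72). Resending with full rows.

Emit:
send_rows([
  {"ax":0,"ay":0,"az":0,"tx":4,"ty":-0.9,"tz":0,"gripper":0},
  {"ax":0,"ay":0,"az":0,"tx":4,"ty":-0.9,"tz":0,"gripper":0},
  {"ax":0,"ay":0,"az":0,"tx":4,"ty":-0.9,"tz":0,"gripper":0},
  {"ax":0,"ay":0,"az":0,"tx":4,"ty":-0.8,"tz":0,"gripper":0},
  {"ax":0,"ay":0,"az":8,"tx":0,"ty":0,"tz":0,"gripper":0},
  {"ax":0,"ay":0,"az":8,"tx":0,"ty":0,"tz":0,"gripper":0},
  {"ax":0,"ay":0,"az":8,"tx":0,"ty":0,"tz":0,"gripper":0},
  {"ax":0,"ay":0,"az":8,"tx":0,"ty":0,"tz":0,"gripper":0},
  {"ax":0,"ay":0,"az":8,"tx":0,"ty":0,"tz":0,"gripper":0},
  {"ax":0,"ay":0,"az":8,"tx":0,"ty":0,"tz":0,"gripper":0},
  {"ax":0,"ay":0,"az":8,"tx":0,"ty":0,"tz":0,"gripper":0},
  {"ax":0,"ay":0,"az":8,"tx":0,"ty":0,"tz":0,"gripper":0},
  {"ax":0,"ay":0,"az":8,"tx":0,"ty":0,"tz":0,"gripper":0},
  {"ax":0,"ay":0,"az":8,"tx":0,"ty":0,"tz":0,"gripper":0},
  {"ax":0,"ay":0,"az":8,"tx":0,"ty":0,"tz":0,"gripper":0},
  {"ax":0,"ay":0,"az":2,"tx":0,"ty":0,"tz":0,"gripper":0},
], newtons=25)

```text
clock: 3.2
ee_pos: [0.59, 0.16, 0.2146]
tool_rot: [[1.0, -0.005, 0.0], [-0.005, -1.0, 0.0], [0.0, -0.0, -1.0]]
ft_force: [0.2, 0.8, 0.7]
gripper_width: 0.0918
finger_force: 0.0
```

```bash
python3 - <<'E'
from h import *
np.set_printoptions(precision=4,suppress=True)
o=readout.observe(); print(o["ee_pos"],o["tool_rot"],o["clock"])
s=snapshot("wrist"); save(s,"w2.png",k=1.25); print(s["position"])
for n in ["terminal","rest","cradle_mouth"]:
    for d in spotter.spot_in("wrist",n)[:3]:
        P=w(s,d["centre"]); print(n,round(d["conf"],2),P,px(s,P).round())
E
```

```text
[0.59   0.16   0.2146] [[ 1.     -0.0051  0.    ]
 [-0.0051 -1.      0.0001]
 [ 0.     -0.0001 -1.    ]] 3.2
[0.6542 0.1603 0.3846]
terminal 0.93 [0.6374 0.1616 0.0507] [320. 145.]
terminal 0.57 [0.7219 0.3121 0.0236] [194.  73.]
terminal 0.56 [0.591  0.022  0.0223] [426. 180.]
rest 0.7 [0.7322 0.159  0.0467] [321.  59.]
cradle_mouth 0.97 [ 0.5785 -0.1522  0.0686] [590. 196.]
```

View pics/w2.png

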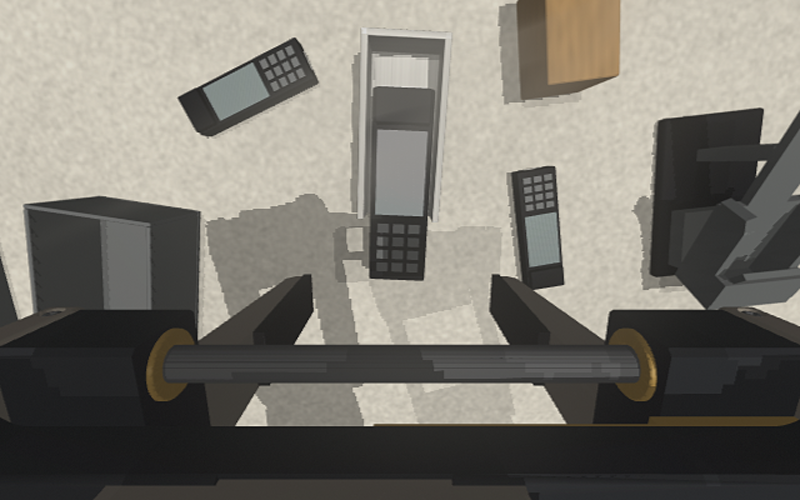

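The wrist view looks down on the rest. The terminal's foot edge runs (295,223)–(339,224) in full-resolution px, and its head edge is near (299,70)–(346,72). The rest's back corners are near (289,22) and (361,26).

```bash
python3 - <<'E'
from h import *
np.set_printoptions(precision=4,suppress=True)
s=snapshot("wrist")
g=cv2.cvtColor(s["frame"],cv2.COLOR_RGB2GRAY)
# refine corners
def sub(u,v): return cv2.cornerSubPix(g,np.array([[[u/1.25,v/1.25]]],np.float32),(4,4),(-1,-1),(3,30,.01))[0,0]
for n,u,v,z in [("footL",369,279,.05),("footR",424,280,.05),("headL",374,88,.06),("headR",433,90,.06),("screenL",376,129,.05),("screenR",425,131,.05),("restBL",361,28,.062),("restBR",452,32,.062)]:
    c=sub(u,v); print(n,c*1.25,ray(s,*c,z),ray(s,u/1.25,v/1.25,z))
E
```

```text
footL [368.7302 278.0405] [0.542 0.193 0.05 ] [0.541  0.1927 0.05  ]
footR [422.7963 280.1191] [0.5398 0.1385 0.05  ] [0.5399 0.1373 0.05  ]
headL [374.  88.] [0.7174 0.1839 0.06  ] [0.7174 0.1839 0.06  ]
headR [428.312   88.0802] [0.7173 0.1371 0.06  ] [0.7158 0.133  0.06  ]
screenL [376.5959 128.4906] [0.6851 0.1828 0.05  ] [0.6847 0.1834 0.05  ]
screenR [428.8463 131.8391] [0.6822 0.1352 0.05  ] [0.683  0.1387 0.05  ]
restBL [362.3212  26.7413] [0.7638 0.1926 0.062 ] [0.7629 0.1937 0.062 ]
restBR [451.3041  34.2888] [0.7583 0.1189 0.062 ] [0.76   0.1184 0.062 ]
```

Terminal foot is at (0.541, 0.1655), yaw about -2.3°, and the rest origin is at about (0.631, 0.161). The sizes agree: 176 of 180 mm measured along the length, 55 of 56 mm across. I'll grip 28 mm from the foot.

Emit:
send_rows([
  {"ax":0,"ay":0,"az":2,"tx":-2.1,"ty":-0.45,"tz":0,"gripper":0},
  {"ax":0,"ay":0,"az":0,"tx":0,"ty":0,"tz":4.5,"gripper":0},
  {"ax":0,"ay":0,"az":0,"tx":0,"ty":0,"tz":4.5,"gripper":0},
  {"ax":0,"ay":0,"az":0,"tx":0,"ty":0,"tz":4.0,"gripper":0},
  {"ax":0,"ay":0,"az":0,"tx":0,"ty":0,"tz":3,"gripper":0},
  {"ax":0,"ay":0,"az":0,"tx":0,"ty":0,"tz":2,"gripper":0},
  {"ax":0,"ay":0,"az":0,"tx":0,"ty":0,"tz":1.0,"gripper":0},
  {"ax":0,"ay":0,"az":0,"tx":0,"ty":0,"tz":0,"gripper":0},
  {"ax":0,"ay":0,"az":0,"tx":0,"ty":0,"tz":0,"gripper":1},
  {"ax":0,"ay":0,"az":0,"tx":0,"ty":0,"tz":0,"gripper":1},
  {"ax":0,"ay":0,"az":0,"tx":0,"ty":0,"tz":0,"gripper":1},
  {"ax":0,"ay":0,"az":0,"tx":0,"ty":0,"tz":0,"gripper":1},
  {"ax":0,"ay":0,"az":0,"tx":0,"ty":0,"tz":0,"gripper":1},
  {"ax":0,"ay":0,"az":0,"tx":0,"ty":0,"tz":0,"gripper":1},
], newtons=30)

```text
clock: 4.85
ee_pos: [0.5693, 0.1645, 0.0251]
tool_rot: [[0.999, -0.035, 0.001], [-0.035, -0.999, 0.0], [0.001, -0.0, -1.0]]
ft_force: [-1.4, -0.8, 4.8]
gripper_width: 0.0558
finger_force: 29.9
```

Emit:
send_rows([
  {"ax":0,"ay":0,"az":0,"tx":-1,"ty":0,"tz":0,"gripper":1},
  {"ax":0,"ay":0,"az":0,"tx":-1.5,"ty":0,"tz":0,"gripper":1},
  {"ax":0,"ay":0,"az":0,"tx":-1.5,"ty":0,"tz":0,"gripper":1},
  {"ax":0,"ay":0,"az":0,"tx":-1.5,"ty":0,"tz":0,"gripper":1},
  {"ax":0,"ay":0,"az":0,"tx":-1.5,"ty":0,"tz":0,"gripper":1},
  {"ax":0,"ay":0,"az":0,"tx":-1.5,"ty":0,"tz":0,"gripper":1},
  {"ax":0,"ay":0,"az":0,"tx":-1.5,"ty":0,"tz":0,"gripper":1},
  {"ax":0,"ay":0,"az":0,"tx":-1.5,"ty":0,"tz":0,"gripper":1},
  {"ax":0,"ay":0,"az":0,"tx":-1.5,"ty":0,"tz":0,"gripper":1},
  {"ax":0,"ay":0,"az":0,"tx":-1.5,"ty":0,"tz":0,"gripper":1},
  {"ax":0,"ay":0,"az":0,"tx":-1,"ty":0,"tz":0,"gripper":1},
  {"ax":0,"ay":0,"az":0,"tx":0,"ty":0,"tz":0,"gripper":1},
], newtons=30)

```text
clock: 6.05
ee_pos: [0.412, 0.1696, 0.0243]
tool_rot: [[0.999, -0.034, -0.002], [-0.034, -0.999, -0.001], [-0.002, 0.001, -1.0]]
ft_force: [-0.1, -0.3, -2.7]
gripper_width: 0.0558
finger_force: 29.9
```

```bash
python3 - <<'E'
from h import *
s=snapshot("side"); p=px(s,[.47,.17,.03]).astype(int); print(p)
save(s,"s2.png",(max(p[0]-130,0),p[1]-100,p[0]+130,p[1]+90),3)
for d in spotter.spot_in("side","terminal")[:3]: print(d["conf"],w(s,d["centre"]))
E
```

```text
[355 278]
0.94 [0.50075933 0.19169499 0.0470244 ]
0.92 [0.57898527 0.02093968 0.02122002]
0.59 [0.71404864 0.32604686 0.02609459]
```

View pics/s2.png

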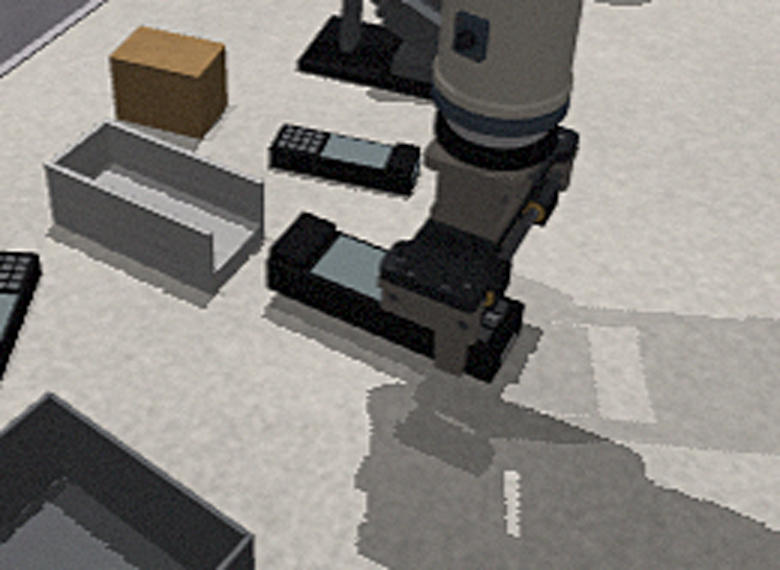

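The terminal is clear of the rest and held level, spanning roughly px (270–520, 215–380) in the crop. Next I lower it, let go and lift.

Emit:
send_rows([
  {"ax":0,"ay":0,"az":0,"tx":0,"ty":0,"tz":0.6,"gripper":1},
  {"ax":0,"ay":0,"az":0,"tx":0,"ty":0,"tz":0.6,"gripper":1},
  {"ax":0,"ay":0,"az":0,"tx":0,"ty":0,"tz":0.4,"gripper":1},
  {"ax":0,"ay":0,"az":0,"tx":0,"ty":0,"tz":0.2,"gripper":1},
  {"ax":0,"ay":0,"az":0,"tx":0,"ty":0,"tz":0.15,"gripper":1},
  {"ax":0,"ay":0,"az":0,"tx":0,"ty":0,"tz":0,"gripper":1},
  {"ax":0,"ay":0,"az":0,"tx":0,"ty":0,"tz":0,"gripper":0.3},
  {"ax":0,"ay":0,"az":0,"tx":0,"ty":0,"tz":0,"gripper":0},
  {"ax":0,"ay":0,"az":0,"tx":0,"ty":0,"tz":0,"gripper":0},
  {"ax":0,"ay":0,"az":0,"tx":0,"ty":0,"tz":0,"gripper":0},
  {"ax":0,"ay":0,"az":0,"tx":0,"ty":0,"tz":0,"gripper":0},
  {"ax":0,"ay":0,"az":0,"tx":0,"ty":0,"tz":-2,"gripper":0},
  {"ax":0,"ay":0,"az":0,"tx":0,"ty":0,"tz":-4,"gripper":0},
  {"ax":0,"ay":0,"az":0,"tx":0,"ty":0,"tz":-4,"gripper":0},
  {"ax":0,"ay":0,"az":0,"tx":0,"ty":0,"tz":-4,"gripper":0},
  {"ax":0,"ay":0,"az":0,"tx":0,"ty":0,"tz":-4,"gripper":0},
  {"ax":0,"ay":0,"az":0,"tx":2,"ty":0,"tz":0,"gripper":0},
  {"ax":0,"ay":0,"az":0,"tx":0,"ty":0,"tz":0,"gripper":0},
], newtons=30)

```text
clock: 7.95
ee_pos: [0.4366, 0.1697, 0.1868]
tool_rot: [[0.999, -0.035, 0.005], [-0.035, -0.999, 0.002], [0.004, -0.002, -1.0]]
ft_force: [-0.2, 0.2, -0.3]
gripper_width: 0.092
finger_force: 0.0
```

```bash
python3 - <<'E'
from h import *
np.set_printoptions(precision=4,suppress=True)
s=snapshot("wrist"); save(s,"w3.png",k=1.25); print(readout.observe()["ee_pos"])
for n in ["terminal","cradle","cradle_mouth","cradle_hood"]:
    for d in spotter.spot_in("wrist",n)[:2]:
        P=w(s,d["centre"]); print(n,round(d["conf"],2),P,px(s,P).round())
E
```

```text
[0.4346 0.1692 0.1854]
terminal 0.95 [0.4875 0.1666 0.0345] [323. 143.]
terminal 0.83 [0.5801 0.0196 0.0216] [453.  52.]
cradle 0.76 [ 0.5501 -0.1386  0.0593] [630.  68.]
cradle_mouth 0.9 [ 0.5558 -0.1373  0.0592] [630.  62.]
cradle_hood 0.88 [ 0.5525 -0.1316  0.0593] [623.  66.]
```

View pics/w3.png

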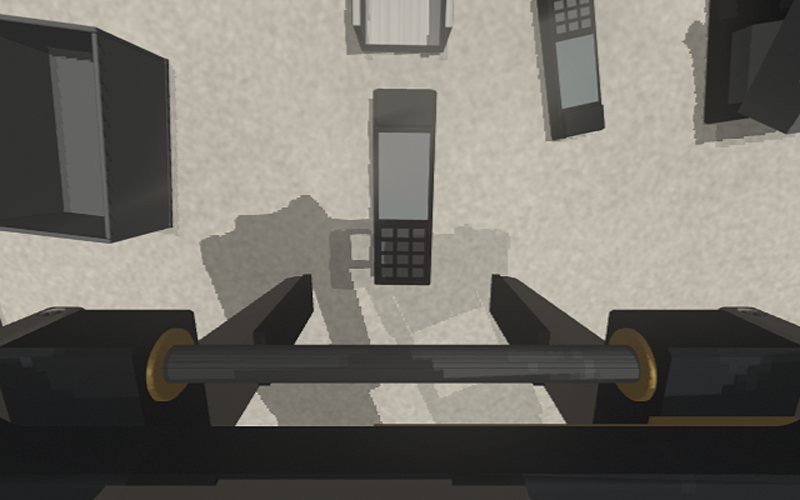

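The terminal lies flat on the bench, clear of the rest, with its foot edge near (298,227)–(345,228) full-resolution px. Its stage-1 condition should now hold. Next I look down at the cradle before regripping.

Emit:
send_rows([
  {"ax":0,"ay":0,"az":0,"tx":0.95,"ty":3.95,"tz":-1.25,"gripper":0},
  {"ax":0,"ay":0,"az":0,"tx":0.95,"ty":3.95,"tz":-1.25,"gripper":0},
  {"ax":0,"ay":0,"az":0,"tx":0.95,"ty":3.95,"tz":-1.25,"gripper":0},
  {"ax":0,"ay":0,"az":0,"tx":0.95,"ty":3.95,"tz":-1.25,"gripper":0},
  {"ax":0,"ay":0,"az":0,"tx":0.95,"ty":3.95,"tz":-1.25,"gripper":0},
  {"ax":0,"ay":0,"az":0,"tx":0.95,"ty":3.95,"tz":-1.25,"gripper":0},
  {"ax":0,"ay":0,"az":0,"tx":0.95,"ty":3.95,"tz":-1.25,"gripper":0},
  {"ax":0,"ay":0,"az":0,"tx":0.95,"ty":3.95,"tz":-1.25,"gripper":0},
  {"ax":0,"ay":0,"az":0,"tx":0,"ty":0,"tz":0,"gripper":0},
  {"ax":0,"ay":0,"az":0,"tx":0,"ty":0,"tz":0,"gripper":0},
])

```text
clock: 9.2
ee_pos: [0.4984, -0.1494, 0.2842]
tool_rot: [[0.999, -0.037, -0.002], [-0.037, -0.999, 0.001], [-0.002, -0.001, -1.0]]
ft_force: [0.3, 1.0, 0.1]
gripper_width: 0.0923
finger_force: 0.0
```

```bash
python3 - <<'E'
from h import *
np.set_printoptions(precision=4,suppress=True)
s=snapshot("wrist"); save(s,"w4.png",k=1.25); np.save("w4.npy",s,allow_pickle=True); print(readout.observe()["ee_pos"])
for n in ["cradle","cradle_mouth","cradle_hood"]:
    for d in spotter.spot_in("wrist",n)[:2]:
        P=w(s,d["centre"]); print(n,round(d["conf"],2),P,px(s,P).round())
E
```

```text
[ 0.4981 -0.1486  0.284 ]
cradle_mouth 0.95 [ 0.6014 -0.165   0.0796] [331.  99.]
cradle_mouth 0.21 [0.7227 0.0083 0.0397] [195.  10.]
cradle_hood 0.73 [ 0.6051 -0.1625  0.0849] [329.  95.]
```

View pics/w4.png

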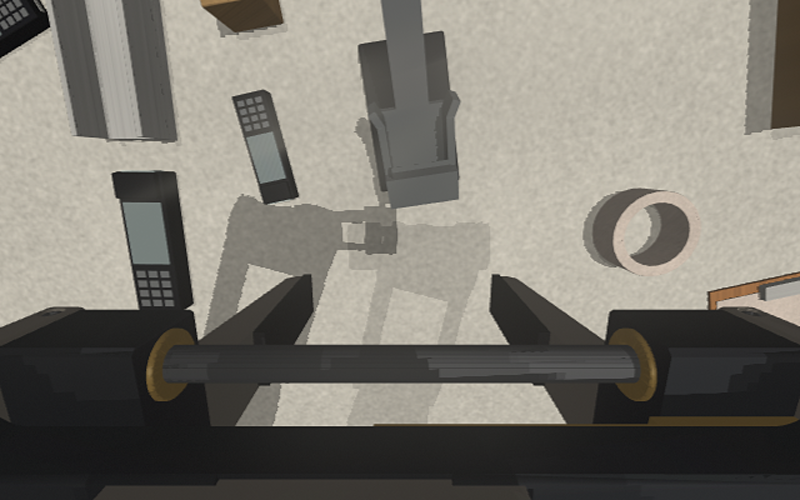

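The cradle sits at px ~(285–370, 0–165) full resolution. The hood edge is near row 135, the cheek flares near row 78, and the rail runs up out of frame. I'll enlarge it to pick corners.

```bash
python3 - <<'E'
from h import *
s=np.load("w4.npy",allow_pickle=True).item(); save(s,"w4c.png",(260,0,400,172),3.48)
E
```

```text
(no output)
```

View pics/w4c.png

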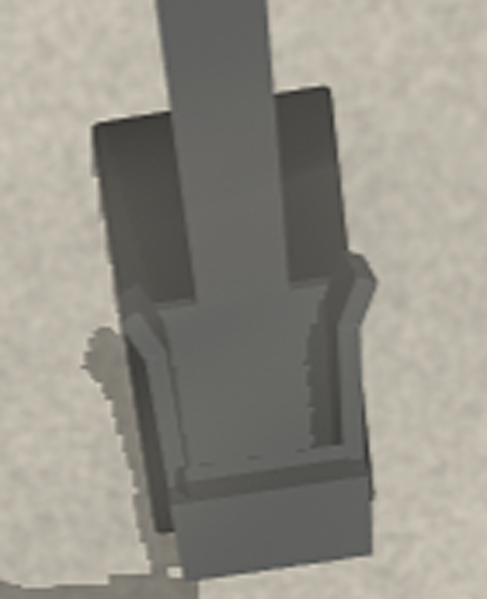

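```bash
cat > fit.py <<'E'
from h import *
from scipy.optimize import least_squares
from scipy.spatial.transform import Rotation as R
def crot(yaw): return (R.from_euler("z",yaw)*R.from_euler("y",-28,degrees=True)).as_matrix()
E
python3 - <<'E'
from fit import *
np.set_printoptions(precision=4,suppress=True)
s=np.load("w4.npy",allow_pickle=True).item()
obs=[((197,303),(.085,.017,0)),((289,285),(.085,-.017,0)),((165,350),(.080,.030,.028)),((343,325),(.080,-.030,.028)),
 ((157,1),(None,.017,0)),((268,1),(None,-.017,0)),((180,170),(None,.017,0)),((281,170),(None,-.017,0)),((150,357),(.080,.038,.028)),((358,328),(.080,-.038,.028))]
def pr(p,full=False):
    M=crot(p[2]); o=np.array([p[0],p[1],.034]); r=[]
    k=3
    for (u,v),q in obs:
        q=list(q)
        if q[0] is None: q[0]=p[k]; k+=1
        r.append(px(s,o+M@np.array(q))-np.array([u/3.48+260,v/3.48]))
    return np.array(r) if full else np.array(r).ravel()
f=least_squares(lambda p:pr(p),[.53,-.16,0,.17,.17,.12,.12],loss="soft_l1",x_scale=[.01,.01,.1,.1,.1,.1,.1])
print(f.x,np.degrees(f.x[2])); print(pr(f.x,True))
M=crot(f.x[2]); o=np.array([f.x[0],f.x[1],.034])
print("mouth",o+M@[.095,0,0],"hood",o+M@[.028,0,0])
# hood front top corners & lip for check
for q in [(.028,.038,.0335),(.028,-.038,.0335),(-.008,.038,.0335),(-.008,-.038,.0335)]: print(q,(px(s,o+M@np.array(q))-[260,0])*3.48)
# terminal from w4: top corners z=.03/.04 
for n,u,v,z in [("footL",138,306,.03),("footR",188,305,.03),("headL",112,172,.04),("headR",176,172,.04),("scrTL",121,203,.03),("scrTR",166,202,.03),("scrBL",130,264,.03),("scrBR",172,264,.03)]: print(n,ray(s,u/1.25,v/1.25,z))
E
```

```text
[ 0.5438 -0.173   0.1064  0.1769  0.1723  0.1297  0.1248] 6.094657115890245
[[ 0.2212 -0.0549]
 [ 0.1937  1.0347]
 [ 0.7022  0.5263]
 [-1.3938  0.2033]
 [-0.0918  0.0125]
 [ 0.1895 -0.0136]
 [-0.0886  0.012 ]
 [ 0.0027 -0.0002]
 [-1.4836 -0.4911]
 [ 0.8809 -1.6665]]
mouth [ 0.6272 -0.1641  0.0786] hood [ 0.5684 -0.1704  0.0471]
(0.028, 0.038, 0.0335) [168.5901 492.9308]
(0.028, -0.038, 0.0335) [367.1994 463.5266]
(-0.008, 0.038, 0.0335) [182.46   570.3748]
(-0.008, -0.038, 0.0335) [369.09   543.2673]
footL [0.3946 0.1979 0.03  ]
footR [0.3935 0.1325 0.03  ]
headL [0.5651 0.1841 0.04  ]
headR [0.5623 0.11   0.04  ]
scrTL [0.5282 0.1898 0.03  ]
scrTR [0.5274 0.1351 0.03  ]
scrBL [0.4514 0.1958 0.03  ]
scrBR [0.4494 0.1427 0.03  ]
```

Cradle fit: origin (0.544, -0.173, 0.034), yaw +6.1°, residuals about 1 px, and the hood corners land where predicted. Next is the terminal's present pose, from the w3 picks.

```bash
python3 - <<'E'
from fit import *
np.set_printoptions(precision=4,suppress=True)
s=dict(np.load("w4.npy",allow_pickle=True).item()); o=readout.observe()
T=np.array(o["tool_rot"]); rp=T.T@(np.array(s["position"])-np.array(o["ee_pos"])); ra=T.T@np.array(s["attitude"])
y=np.radians(-2.0); T3=np.array([[np.cos(y),np.sin(y),0],[np.sin(y),-np.cos(y),0],[0,0,-1]])
s["position"]=np.array([.4346,.1692,.1854])+T3@rp; s["attitude"]=T3@ra
im=cv2.imread("pics/w3.png",0)
# rows: left/right edges of the black terminal between rows 140..270 (view px)
for n,u,v,z in [("footL",372,283,.03),("footR",431,285,.03),("headL",374,90,.04),("headR",436,91,.04),("scrTL",379,132,.03),("scrTR",430,133,.03),("scrBL",378,219,.03),("scrBR",429,220,.03)]: print(n,ray(s,u/1.25,v/1.25,z))
E
```

```text
footL [0.3857 0.1986 0.03  ]
footR [0.3814 0.1408 0.03  ]
headL [0.5593 0.186  0.04  ]
headR [0.5565 0.1341 0.04  ]
scrTL [0.5265 0.1842 0.03  ]
scrTR [0.5239 0.139  0.03  ]
scrBL [0.4488 0.1893 0.03  ]
scrBR [0.446  0.1415 0.03  ]
```

Emit:
send_rows([
  {"ax":0,"ay":0,"az":0,"tx":0.04,"ty":-3.9,"tz":1.6,"gripper":0},
  {"ax":0,"ay":0,"az":0,"tx":0.04,"ty":-3.9,"tz":1.6,"gripper":0},
  {"ax":0,"ay":0,"az":0,"tx":0.04,"ty":-3.9,"tz":1.6,"gripper":0},
  {"ax":0,"ay":0,"az":0,"tx":0.04,"ty":-3.9,"tz":1.6,"gripper":0},
  {"ax":0,"ay":0,"az":0,"tx":0.04,"ty":-3.9,"tz":1.6,"gripper":0},
  {"ax":0,"ay":0,"az":0,"tx":0.04,"ty":-3.9,"tz":1.6,"gripper":0},
  {"ax":0,"ay":0,"az":0,"tx":0.04,"ty":-3.9,"tz":1.6,"gripper":0},
  {"ax":0,"ay":0,"az":0,"tx":0.04,"ty":-3.9,"tz":1.6,"gripper":0},
  {"ax":0,"ay":0,"az":0.7,"tx":0,"ty":0,"tz":0,"gripper":0},
  {"ax":0,"ay":0,"az":0,"tx":0,"ty":0,"tz":0,"gripper":0},
  {"ax":0,"ay":0,"az":0,"tx":0,"ty":0,"tz":0,"gripper":0},
])

```text
clock: 10.5
ee_pos: [0.5128, 0.1623, 0.1573]
tool_rot: [[0.999, -0.046, 0.0], [-0.046, -0.999, -0.0], [0.0, 0.0, -1.0]]
ft_force: [0.7, 0.4, -0.4]
gripper_width: 0.0918
finger_force: 0.0
```

```bash
python3 - <<'E'
from h import *
np.set_printoptions(precision=4,suppress=True)
o=readout.observe(); print(o["ee_pos"],o["tool_rot"][0],o["clock"])
s=snapshot("wrist"); np.save("w5.npy",s,allow_pickle=True)
for d in spotter.spot_in("wrist","terminal")[:3]: P=w(s,d["centre"]); print(d["conf"],P,px(s,P))
# lateral edges of the dark terminal at z=.03: brightness rows through known x
g=cv2.cvtColor(s["frame"],cv2.COLOR_RGB2GRAY)
for x in (.49,.51,.535,.55):
    a=px(s,[x,.21,.03]);b=px(s,[x,.11,.03]); t=np.linspace(0,1,200); pr=cv2.remap(g,(a[0]+(b[0]-a[0])*t).astype(np.float32)[None],(a[1]+(b[1]-a[1])*t).astype(np.float32)[None],1)[0].astype(float)
    d=np.diff(cv2.blur(pr[None],(7,1))[0]); print(x,"edges y",.21-.1*np.argsort(d)[:1]/199,.21-.1*np.argsort(-d)[:1]/199)
E
```

```text
[0.5128 0.1623 0.1573] [ 0.9989 -0.0462  0.0001] 10.5
0.97 [0.588  0.0208 0.0188] [451.3651 113.5868]
0.89 [0.4958 0.1653 0.0332] [319.2401 207.3228]
0.55 [0.6981 0.3429 0.0193] [127.9547  12.5458]
0.49 edges y [0.1437] [0.1391]
0.51 edges y [0.1949] [0.1376]
0.535 edges y [0.1954] [0.1366]
0.55 edges y [0.1934] [0.1361]
```

The edges agree with the estimate: y about 0.163, yaw -2.8°. Descend and grip, then lift.

Emit:
send_rows([
  {"ax":0,"ay":0,"az":0,"tx":0,"ty":0,"tz":4,"gripper":0},
  {"ax":0,"ay":0,"az":0,"tx":0,"ty":0,"tz":4,"gripper":0},
  {"ax":0,"ay":0,"az":0,"tx":0,"ty":0,"tz":3,"gripper":0},
  {"ax":0,"ay":0,"az":0,"tx":0,"ty":0,"tz":2,"gripper":0},
  {"ax":0,"ay":0,"az":0,"tx":0,"ty":0,"tz":1.2,"gripper":0},
  {"ax":0,"ay":0,"az":0,"tx":0,"ty":0,"tz":0.9,"gripper":0},
  {"ax":0,"ay":0,"az":0,"tx":0,"ty":0,"tz":0,"gripper":0},
  {"ax":0,"ay":0,"az":0,"tx":0,"ty":0,"tz":0,"gripper":1},
  {"ax":0,"ay":0,"az":0,"tx":0,"ty":0,"tz":0,"gripper":1},
  {"ax":0,"ay":0,"az":0,"tx":0,"ty":0,"tz":0,"gripper":1},
  {"ax":0,"ay":0,"az":0,"tx":0,"ty":0,"tz":0,"gripper":1},
  {"ax":0,"ay":0,"az":0,"tx":0,"ty":0,"tz":0,"gripper":1},
  {"ax":0,"ay":0,"az":0,"tx":0,"ty":0,"tz":0,"gripper":1},
], newtons=30)

```text
clock: 11.9
ee_pos: [0.5136, 0.1628, 0.0066]
tool_rot: [[0.999, -0.047, 0.001], [-0.047, -0.999, 0.001], [0.001, -0.001, -1.0]]
ft_force: [0.6, 1.9, 4.7]
gripper_width: 0.056
finger_force: 30.0
```

```bash
cat > plan.py <<'E'
import sys
from fit import *
np.set_printoptions(precision=3,suppress=True)
G,ZT=.130,float(sys.argv[4]) if len(sys.argv)>4 else .006
O=np.array([.5438,-.173,.034]); M=crot(np.radians(6.1)); TT=np.c_[M[:,0],-M[:,1],-M[:,2]]
d,yv,h=map(float,sys.argv[1:4])
tgt=O+M@np.array([d+G,yv,h+ZT])
o=readout.observe(); p=np.array(o["ee_pos"]); T=np.array(o["tool_rot"])
print("clock",o["clock"],"target",tgt,"world delta",tgt-p,"now-tool cm",T.T@(tgt-p)*100,"target-tool cm",TT.T@(tgt-p)*100)
print("rotvec deg",np.degrees(R.from_matrix(T.T@TT).as_rotvec()),"now in cradle: d,y,h",M.T@(p-O)-[G,0,ZT],"ft in cradle axes",M.T@np.array(o["ft_force"]))
E
python3 plan.py .115 0 .015
```

```text
clock 11.9 target [ 0.749 -0.151  0.168] world delta [ 0.235 -0.314  0.161] now-tool cm [ 25.024  30.227 -16.093] target-tool cm [25.286 33.714 -4.787]
rotvec deg [ 2.121 27.884 -8.647] now in cradle: d,y,h [-0.138  0.337 -0.033] ft in cradle axes [2.879 1.864 3.738]
```

Emit:
send_rows([
  {"ax":0,"ay":0,"az":0,"tx":0,"ty":0,"tz":-2,"gripper":1},
  {"ax":0,"ay":0,"az":0,"tx":0,"ty":0,"tz":-3,"gripper":1},
  {"ax":0,"ay":0,"az":0,"tx":0,"ty":0,"tz":-4,"gripper":1},
  {"ax":0,"ay":0,"az":0,"tx":0,"ty":0,"tz":-4,"gripper":1},
  {"ax":0,"ay":0,"az":0,"tx":0,"ty":0,"tz":-4,"gripper":1},
  {"ax":0,"ay":0,"az":0,"tx":0,"ty":0,"tz":-3,"gripper":1},
  {"ax":0,"ay":0,"az":0,"tx":2.2,"ty":3,"tz":0,"gripper":1},
  {"ax":0,"ay":0,"az":0,"tx":2.2,"ty":3,"tz":0,"gripper":1},
  {"ax":0,"ay":0,"az":0,"tx":2.2,"ty":3,"tz":0,"gripper":1},
  {"ax":0,"ay":0,"az":0,"tx":2.2,"ty":3,"tz":0,"gripper":1},
  {"ax":0,"ay":0,"az":0,"tx":2.2,"ty":3,"tz":0,"gripper":1},
  {"ax":0,"ay":0,"az":0,"tx":2.2,"ty":3,"tz":0,"gripper":1},
  {"ax":0,"ay":0,"az":0,"tx":2.2,"ty":3,"tz":0,"gripper":1},
  {"ax":0,"ay":0,"az":0,"tx":2.2,"ty":3,"tz":0,"gripper":1},
  {"ax":0.4,"ay":5.6,"az":-1.7,"tx":0,"ty":0,"tz":0,"gripper":1},
  {"ax":0.4,"ay":5.6,"az":-1.7,"tx":0,"ty":0,"tz":0,"gripper":1},
  {"ax":0.4,"ay":5.6,"az":-1.7,"tx":0,"ty":0,"tz":0,"gripper":1},
  {"ax":0.4,"ay":5.6,"az":-1.7,"tx":0,"ty":0,"tz":0,"gripper":1},
  {"ax":0.4,"ay":5.6,"az":-1.7,"tx":0,"ty":0,"tz":0,"gripper":1},
  {"ax":0,"ay":0,"az":0,"tx":0,"ty":0,"tz":0,"gripper":1},
])

```text
clock: 13.9
ee_pos: [0.6735, -0.0855, 0.2033]
tool_rot: [[0.88, 0.103, 0.464], [0.092, -0.995, 0.048], [0.466, 0.001, -0.885]]
ft_force: [-0.9, 0.6, -2.8]
gripper_width: 0.0561
finger_force: 29.9
```

```bash
python3 plan.py .115 0 .02
```

```text
clock 13.9 target [ 0.747 -0.151  0.172] world delta [ 0.073 -0.066 -0.031] now-tool cm [4.386 7.304 5.853] target-tool cm [4.347 7.326 5.855]
rotvec deg [ 0.109  0.211 -0.136] now in cradle: d,y,h [0.072 0.073 0.079] ft in cradle axes [-2.067  0.725 -2.093]
```

Emit:
send_rows([
  {"ax":0.1,"ay":0.2,"az":-0.1,"tx":1.5,"ty":2.4,"tz":0,"gripper":1},
  {"ax":0,"ay":0,"az":0,"tx":1.5,"ty":2.5,"tz":0,"gripper":1},
  {"ax":0,"ay":0,"az":0,"tx":1.4,"ty":2.4,"tz":0,"gripper":1},
  {"ax":0,"ay":0,"az":0,"tx":0,"ty":0,"tz":2.5,"gripper":1},
  {"ax":0,"ay":0,"az":0,"tx":0,"ty":0,"tz":2.4,"gripper":1},
  {"ax":0,"ay":0,"az":0,"tx":0,"ty":0,"tz":1,"gripper":1},
  {"ax":0,"ay":0,"az":0,"tx":0,"ty":0,"tz":0,"gripper":1},
  {"ax":0,"ay":0,"az":0,"tx":0,"ty":0,"tz":0,"gripper":1},
])

```text
clock: 14.7
ee_pos: [0.7517, -0.1509, 0.1752]
tool_rot: [[0.876, 0.106, 0.47], [0.094, -0.994, 0.049], [0.472, 0.001, -0.881]]
ft_force: [-0.9, 0.7, -2.9]
gripper_width: 0.056
finger_force: 29.9
```

```bash
python3 plan.py .115 0 .005; python3 - <<'E'
from fit import *
np.set_printoptions(precision=3,suppress=True)
O=np.array([.5438,-.173,.034]); M=crot(np.radians(6.1))
o=readout.observe(); p=np.array(o["ee_pos"]); T=np.array(o["tool_rot"])
ims=[]
for c in ("side","scene","wrist"):
    s=snapshot(c); f=cv2.resize(s["frame"],None,fx=4,fy=4,interpolation=cv2.INTER_CUBIC)[:,:,::-1].copy()
    def line(a,b,col): 
        A,B=[tuple((px(s,q)*4+1.5).astype(int)) for q in (a,b)]; cv2.line(f,A,B,col,1)
    t=lambda x,y,z: p+T@np.array([x-.130,-y,.006-z])
    k=lambda x,y,z: O+M@np.array([x,y,z])
    for y in (-.028,.028):
        line(t(0,y,0),t(.18,y,0),(0,255,0)); line(t(0,y,.03),t(.15,y,.03),(0,255,0)); line(t(0,y,0),t(0,y,.03),(0,255,0))
        line(k(.085,y/28*17,0),k(.18,y/28*17,0),(0,0,255)); line(k(.03,y/28*30,.028),k(.08,y/28*30,.028),(0,0,255))
    line(t(0,-.028,0),t(0,.028,0),(0,255,0)); line(t(0,-.028,.03),t(0,.028,.03),(0,255,0)); line(k(.085,-.017,0),k(.085,.017,0),(0,0,255)); line(k(.18,-.017,0),k(.18,.017,0),(0,0,255))
    cs=(px(s,k(.12,0,.02))*4).astype(int); 
    hw,hh=(200,300) if c!="side" else (260,300)
    y0=int(np.clip(cs[1]-hh,0,1000)); x0=int(np.clip(cs[0]-hw,0,2560-2*hw)); ims.append(f[y0:y0+600,x0:x0+2*hw])
    print(c,cs/4)
cv2.imwrite("pics/fit.png",cv2.resize(np.hstack(ims[:2]),(800,522),interpolation=cv2.INTER_AREA))
E
```

```text
clock 14.7 target [ 0.754 -0.151  0.159] world delta [ 0.002  0.    -0.016] now-tool cm [-0.597 -0.012  1.551] target-tool cm [-0.591 -0.01   1.553]
rotvec deg [ 0.051 -0.189  0.022] now in cradle: d,y,h [ 0.121 -0.     0.021] ft in cradle axes [-2.091  0.819 -2.144]
side [350.5 165.5]
scene [288.75 156.5 ]
wrist [321. 389.]
```

View pics/fit.png

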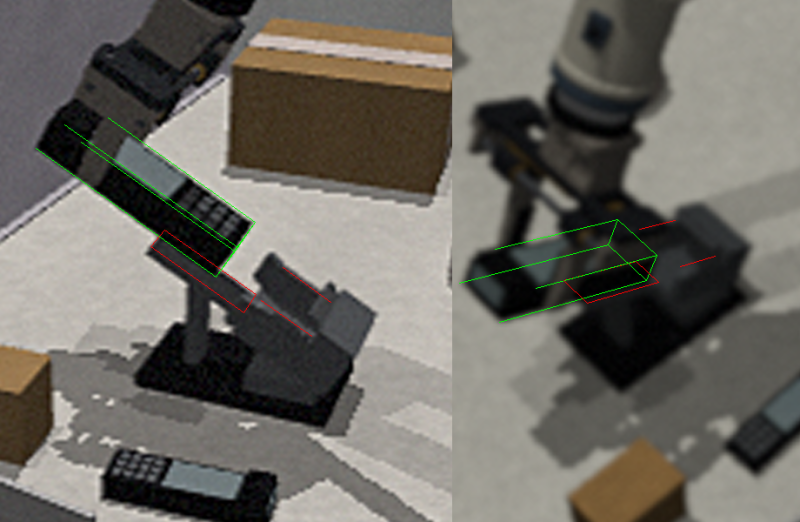

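The overlay matches in both views. The green terminal outline sits on the real one (side crop, foot edge ~(215–250, 220–275)) and the red cradle outline sits on the rail and cheeks, with no droop in the grip. Next, lower towards the bed.

Emit:
send_rows([
  {"ax":0,"ay":-0.2,"az":0,"tx":0,"ty":0,"tz":0.8,"gripper":1},
  {"ax":0,"ay":0,"az":0,"tx":0,"ty":0,"tz":0.6,"gripper":1},
  {"ax":0,"ay":0,"az":0,"tx":0,"ty":0,"tz":0.3,"gripper":1},
  {"ax":0,"ay":0,"az":0,"tx":0,"ty":0,"tz":0,"gripper":1},
])

```text
clock: 15.25
ee_pos: [0.7594, -0.1502, 0.1591]
tool_rot: [[0.878, 0.106, 0.467], [0.094, -0.994, 0.049], [0.469, 0.001, -0.883]]
ft_force: [-0.8, 0.5, -2.5]
gripper_width: 0.0556
finger_force: 29.9
```

```bash
python3 plan.py .08 0 .001
```

```text
clock 15.25 target [ 0.725 -0.154  0.139] world delta [-0.034 -0.003 -0.02 ] now-tool cm [-4.012 -0.02   0.17 ] target-tool cm [-4.012 -0.02   0.168]
rotvec deg [0.052 0.019 0.011] now in cradle: d,y,h [ 0.12  -0.     0.003] ft in cradle axes [-1.775  0.61  -1.84 ]
```

Emit:
send_rows([
  {"ax":0,"ay":0,"az":0,"tx":0,"ty":0,"tz":0.1,"gripper":1},
  {"ax":0,"ay":0,"az":0,"tx":0,"ty":0,"tz":0,"gripper":1},
])

```text
clock: 15.45
ee_pos: [0.76, -0.1503, 0.159]
tool_rot: [[0.878, 0.106, 0.468], [0.094, -0.994, 0.049], [0.47, 0.001, -0.883]]
ft_force: [0.7, 0.3, -3.1]
gripper_width: 0.0554
finger_force: 29.9
```

Emit:
send_rows([
  {"ax":0,"ay":0,"az":0,"tx":0,"ty":0,"tz":0.1,"gripper":1},
  {"ax":0,"ay":0,"az":0,"tx":0,"ty":0,"tz":0,"gripper":1},
])

```text
clock: 15.65
ee_pos: [0.7605, -0.1503, 0.1583]
tool_rot: [[0.878, 0.106, 0.468], [0.094, -0.994, 0.049], [0.47, 0.001, -0.883]]
ft_force: [-0.1, -0.3, -3.0]
gripper_width: 0.0557
finger_force: 29.9
```

Emit:
send_rows([
  {"ax":0,"ay":0,"az":0,"tx":0,"ty":0,"tz":0.1,"gripper":1},
  {"ax":0,"ay":0,"az":0,"tx":0,"ty":0,"tz":0,"gripper":1},
])

```text
clock: 15.85
ee_pos: [0.761, -0.1502, 0.1574]
tool_rot: [[0.877, 0.106, 0.468], [0.094, -0.994, 0.049], [0.47, 0.001, -0.883]]
ft_force: [-0.9, -0.1, -2.2]
gripper_width: 0.0555
finger_force: 29.9
```

```bash
python3 plan.py .08 0 .001
```

```text
clock 15.85 target [ 0.725 -0.154  0.139] world delta [-0.036 -0.003 -0.019] now-tool cm [-4.079 -0.042 -0.065] target-tool cm [-4.079 -0.041 -0.062]
rotvec deg [ 0.08 -0.05  0.02] now in cradle: d,y,h [ 0.121 -0.     0.   ] ft in cradle axes [-1.89   0.022 -1.537]
```

Emit:
send_rows([
  {"ax":0,"ay":0,"az":0,"tx":0,"ty":0,"tz":0.1,"gripper":1},
  {"ax":0,"ay":0,"az":0,"tx":0,"ty":0,"tz":0,"gripper":1},
])

```text
clock: 16.05
ee_pos: [0.7615, -0.1502, 0.1568]
tool_rot: [[0.877, 0.106, 0.468], [0.094, -0.994, 0.049], [0.47, 0.001, -0.882]]
ft_force: [-2.3, -0.2, 1.5]
gripper_width: 0.0556
finger_force: 30.0
```

Emit:
send_rows([
  {"ax":0,"ay":0,"az":0,"tx":0,"ty":0,"tz":0.1,"gripper":1},
  {"ax":0,"ay":0,"az":0,"tx":0,"ty":0,"tz":0,"gripper":1},
])

```text
clock: 16.25
ee_pos: [0.7622, -0.15, 0.1561]
tool_rot: [[0.877, 0.106, 0.468], [0.094, -0.994, 0.049], [0.471, 0.001, -0.882]]
ft_force: [-2.0, 1.5, 3.7]
gripper_width: 0.0561
finger_force: 30.0
```

```bash
python3 plan.py .08 0 .001; python3 -c "
from h import *
o=readout.observe();print(o['ft_force'],o['ft_torque'])"
```

```text
clock 16.25 target [ 0.725 -0.154  0.139] world delta [-0.037 -0.004 -0.017] now-tool cm [-4.12  -0.032 -0.236] target-tool cm [-4.12  -0.032 -0.23 ]
rotvec deg [ 0.075 -0.083  0.011] now in cradle: d,y,h [ 0.121 -0.    -0.001] ft in cradle axes [0.139 1.678 4.073]
[-1.9575557   1.47875133  3.66169268] [0.37837784 0.70399194 0.0423758 ]
```

Contact with the bed came at h ≈ 0, so the height estimate is right. I'll ease off and slide down towards the cheeks.

Emit:
send_rows([
  {"ax":0,"ay":0,"az":0,"tx":0,"ty":0,"tz":-0.15,"gripper":1},
  {"ax":0,"ay":0,"az":0,"tx":-0.7,"ty":0,"tz":0,"gripper":1},
  {"ax":0,"ay":0,"az":0,"tx":-0.7,"ty":0,"tz":0,"gripper":1},
  {"ax":0,"ay":0,"az":0,"tx":-0.7,"ty":0,"tz":0,"gripper":1},
  {"ax":0,"ay":0,"az":0,"tx":-0.5,"ty":0,"tz":0,"gripper":1},
  {"ax":0,"ay":0,"az":0,"tx":0,"ty":0,"tz":0,"gripper":1},
])

```text
clock: 16.85
ee_pos: [0.7372, -0.1527, 0.1438]
tool_rot: [[0.878, 0.106, 0.466], [0.094, -0.994, 0.049], [0.469, 0.001, -0.883]]
ft_force: [0.2, -0.4, -2.6]
gripper_width: 0.0556
finger_force: 30.0
```

```bash
python3 plan.py .075 0 .0
```

```text
clock 16.85 target [ 0.721 -0.154  0.136] world delta [-0.016 -0.001 -0.008] now-tool cm [-1.826 -0.033 -0.034] target-tool cm [-1.826 -0.034 -0.035]
rotvec deg [ 0.058  0.041 -0.006] now in cradle: d,y,h [ 0.093 -0.    -0.   ] ft in cradle axes [-1.104 -0.459 -2.398]
```

Emit:
send_rows([
  {"ax":0,"ay":0,"az":0,"tx":-0.4,"ty":0,"tz":0,"gripper":1},
  {"ax":0,"ay":0,"az":0,"tx":-0.4,"ty":0,"tz":0,"gripper":1},
  {"ax":0,"ay":0,"az":0,"tx":-0.4,"ty":0,"tz":0,"gripper":1},
  {"ax":0,"ay":0,"az":0,"tx":-0.4,"ty":0,"tz":0,"gripper":1},
  {"ax":0,"ay":0,"az":0,"tx":0,"ty":0,"tz":0,"gripper":1},
])

```text
clock: 17.35
ee_pos: [0.7238, -0.1541, 0.1369]
tool_rot: [[0.878, 0.106, 0.467], [0.094, -0.994, 0.049], [0.47, 0.001, -0.883]]
ft_force: [-0.1, 0.4, -2.3]
gripper_width: 0.0559
finger_force: 30.0
```

Emit:
send_rows([
  {"ax":0,"ay":0,"az":0,"tx":-0.4,"ty":0,"tz":0,"gripper":1},
  {"ax":0,"ay":0,"az":0,"tx":-0.4,"ty":0,"tz":0,"gripper":1},
  {"ax":0,"ay":0,"az":0,"tx":-0.4,"ty":0,"tz":0,"gripper":1},
  {"ax":0,"ay":0,"az":0,"tx":0,"ty":0,"tz":0,"gripper":1},
])

```text
clock: 17.75
ee_pos: [0.7134, -0.1554, 0.1315]
tool_rot: [[0.878, 0.106, 0.468], [0.094, -0.994, 0.049], [0.47, 0.001, -0.883]]
ft_force: [-0.9, -1.8, -0.2]
gripper_width: 0.056
finger_force: 30.0
```

```bash
python3 plan.py .05 0 .0
```

```text
clock 17.75 target [ 0.699 -0.156  0.124] world delta [-0.014 -0.001 -0.008] now-tool cm [-1.632 -0.05  -0.002] target-tool cm [-1.632 -0.049 -0.   ]
rotvec deg [ 0.083 -0.039  0.012] now in cradle: d,y,h [ 0.066 -0.    -0.   ] ft in cradle axes [-1.084 -1.692  0.351]
```

The foot is between the cheeks and forces are tiny. Continuing towards the hood.

Emit:
send_rows([
  {"ax":0,"ay":0,"az":0,"tx":-0.4,"ty":0,"tz":0,"gripper":1},
  {"ax":0,"ay":0,"az":0,"tx":-0.4,"ty":0,"tz":0,"gripper":1},
  {"ax":0,"ay":0,"az":0,"tx":-0.4,"ty":0,"tz":0,"gripper":1},
  {"ax":0,"ay":0,"az":0,"tx":-0.4,"ty":0,"tz":0,"gripper":1},
  {"ax":0,"ay":0,"az":0,"tx":0,"ty":0,"tz":0,"gripper":1},
])

```text
clock: 18.25
ee_pos: [0.6997, -0.157, 0.1243]
tool_rot: [[0.877, 0.106, 0.468], [0.094, -0.994, 0.048], [0.471, 0.002, -0.882]]
ft_force: [-1.9, -0.1, 5.7]
gripper_width: 0.0557
finger_force: 30.0
```

Emit:
send_rows([
  {"ax":0,"ay":0,"az":0,"tx":-0.4,"ty":0,"tz":0,"gripper":1},
  {"ax":0,"ay":0,"az":0,"tx":-0.4,"ty":0,"tz":0,"gripper":1},
  {"ax":0,"ay":0,"az":0,"tx":-0.4,"ty":0,"tz":0,"gripper":1},
  {"ax":0,"ay":0,"az":0,"tx":0,"ty":0,"tz":0,"gripper":1},
])

```text
clock: 18.65
ee_pos: [0.6894, -0.1582, 0.1189]
tool_rot: [[0.877, 0.105, 0.469], [0.094, -0.994, 0.048], [0.471, 0.002, -0.882]]
ft_force: [-2.1, -1.5, 6.6]
gripper_width: 0.0556
finger_force: 30.0
```

```bash
python3 plan.py .025 0 .0
```

```text
clock 18.65 target [ 0.677 -0.159  0.112] world delta [-0.012 -0.001 -0.007] now-tool cm [-1.411 -0.08   0.024] target-tool cm [-1.411 -0.08   0.027]
rotvec deg [ 0.121 -0.119  0.01 ] now in cradle: d,y,h [ 0.039 -0.001  0.   ] ft in cradle axes [ 1.113 -1.256  6.927]
```

Emit:
send_rows([
  {"ax":0,"ay":0,"az":0,"tx":-0.3,"ty":0,"tz":-0.06,"gripper":1},
  {"ax":0,"ay":0,"az":0,"tx":-0.3,"ty":0,"tz":0,"gripper":1},
  {"ax":0,"ay":0,"az":0,"tx":-0.3,"ty":0,"tz":0,"gripper":1},
  {"ax":0,"ay":0,"az":0,"tx":-0.3,"ty":0,"tz":0,"gripper":1},
  {"ax":0,"ay":0,"az":0,"tx":0,"ty":0,"tz":0,"gripper":1},
])

```text
clock: 19.15
ee_pos: [0.6779, -0.1591, 0.1129]
tool_rot: [[0.878, 0.106, 0.467], [0.094, -0.994, 0.049], [0.47, 0.001, -0.883]]
ft_force: [-2.6, -1.0, 4.0]
gripper_width: 0.0556
finger_force: 30.0
```

Emit:
send_rows([
  {"ax":0,"ay":0,"az":0,"tx":-0.3,"ty":0,"tz":0,"gripper":1},
  {"ax":0,"ay":0,"az":0,"tx":-0.3,"ty":0,"tz":0,"gripper":1},
  {"ax":0,"ay":0,"az":0,"tx":0,"ty":0,"tz":0,"gripper":1},
])

```text
clock: 19.45
ee_pos: [0.6728, -0.1596, 0.1103]
tool_rot: [[0.878, 0.106, 0.467], [0.094, -0.994, 0.049], [0.47, 0.001, -0.883]]
ft_force: [-1.9, -0.9, 4.7]
gripper_width: 0.0559
finger_force: 30.0
```

```bash
python3 plan.py .0 0 .0
```

```text
clock 19.45 target [ 0.655 -0.161  0.1  ] world delta [-0.018 -0.001 -0.01 ] now-tool cm [-2.032 -0.041  0.044] target-tool cm [-2.032 -0.041  0.045]
rotvec deg [ 0.072 -0.03   0.009] now in cradle: d,y,h [ 0.02 -0.    0.  ] ft in cradle axes [ 0.415 -0.728  5.062]
```

Emit:
send_rows([
  {"ax":0,"ay":0,"az":0,"tx":-0.3,"ty":0,"tz":-0.03,"gripper":1},
  {"ax":0,"ay":0,"az":0,"tx":-0.3,"ty":0,"tz":0,"gripper":1},
  {"ax":0,"ay":0,"az":0,"tx":-0.3,"ty":0,"tz":0,"gripper":1},
  {"ax":0,"ay":0,"az":0,"tx":-0.2,"ty":0,"tz":0,"gripper":1},
  {"ax":0,"ay":0,"az":0,"tx":0,"ty":0,"tz":0,"gripper":1},
], newtons=18)

```text
clock: 19.95
ee_pos: [0.6626, -0.1605, 0.1049]
tool_rot: [[0.878, 0.106, 0.466], [0.094, -0.994, 0.049], [0.469, 0.001, -0.883]]
ft_force: [-2.8, -1.0, -0.2]
gripper_width: 0.0559
finger_force: 18.0
```

Emit:
send_rows([
  {"ax":0,"ay":0,"az":0,"tx":-0.2,"ty":0,"tz":0,"gripper":1},
  {"ax":0,"ay":0,"az":0,"tx":-0.2,"ty":0,"tz":0,"gripper":1},
  {"ax":0,"ay":0,"az":0,"tx":0,"ty":0,"tz":0,"gripper":1},
])

```text
clock: 20.25
ee_pos: [0.6593, -0.1609, 0.1032]
tool_rot: [[0.878, 0.106, 0.467], [0.094, -0.994, 0.049], [0.469, 0.001, -0.883]]
ft_force: [-1.9, -0.5, -1.3]
gripper_width: 0.056
finger_force: 18.0
```

```bash
python3 plan.py .0 0 .0
```

```text
clock 20.25 target [ 0.655 -0.161  0.1  ] world delta [-0.004 -0.    -0.003] now-tool cm [-0.508 -0.028  0.058] target-tool cm [-0.508 -0.028  0.058]
rotvec deg [ 0.057 -0.001  0.011] now in cradle: d,y,h [ 0.005 -0.     0.001] ft in cradle axes [-2.278 -0.258 -0.237]
```

Estimated 5 mm to go. Now 1 mm steps, watching the force along the bed.

Emit:
send_rows([
  {"ax":0,"ay":0,"az":0,"tx":-0.1,"ty":0,"tz":0,"gripper":1},
  {"ax":0,"ay":0,"az":0,"tx":-0.1,"ty":0,"tz":0,"gripper":1},
  {"ax":0,"ay":0,"az":0,"tx":0,"ty":0,"tz":0,"gripper":1},
])

```text
clock: 20.55
ee_pos: [0.658, -0.1612, 0.1026]
tool_rot: [[0.878, 0.106, 0.467], [0.094, -0.994, 0.049], [0.47, 0.001, -0.883]]
ft_force: [-1.5, -0.7, -3.2]
gripper_width: 0.0561
finger_force: 18.0
```

Emit:
send_rows([
  {"ax":0,"ay":0,"az":0,"tx":-0.1,"ty":0,"tz":0,"gripper":1},
  {"ax":0,"ay":0,"az":0,"tx":0,"ty":0,"tz":0,"gripper":1},
])

```text
clock: 20.75
ee_pos: [0.6571, -0.1613, 0.1021]
tool_rot: [[0.878, 0.106, 0.467], [0.094, -0.994, 0.049], [0.47, 0.001, -0.883]]
ft_force: [-0.6, 0.7, -2.3]
gripper_width: 0.0557
finger_force: 18.0
```

Emit:
send_rows([
  {"ax":0,"ay":0,"az":0,"tx":-0.1,"ty":0,"tz":0,"gripper":1},
  {"ax":0,"ay":0,"az":0,"tx":0,"ty":0,"tz":0,"gripper":1},
])

```text
clock: 20.95
ee_pos: [0.6562, -0.1614, 0.1016]
tool_rot: [[0.878, 0.106, 0.467], [0.094, -0.994, 0.049], [0.47, 0.001, -0.883]]
ft_force: [-1.3, -1.1, -2.5]
gripper_width: 0.0557
finger_force: 18.0
```

Emit:
send_rows([
  {"ax":0,"ay":0,"az":0,"tx":-0.1,"ty":0,"tz":0,"gripper":1},
  {"ax":0,"ay":0,"az":0,"tx":0,"ty":0,"tz":0,"gripper":1},
])

```text
clock: 21.15
ee_pos: [0.6553, -0.1615, 0.1012]
tool_rot: [[0.878, 0.106, 0.467], [0.094, -0.994, 0.049], [0.47, 0.001, -0.883]]
ft_force: [-0.3, 0.6, -2.5]
gripper_width: 0.0559
finger_force: 18.0
```

```bash
python3 plan.py .0 0 .0
```

```text
clock 21.15 target [ 0.655 -0.161  0.1  ] world delta [-0.     0.    -0.001] now-tool cm [-0.055 -0.039  0.067] target-tool cm [-0.055 -0.039  0.067]
rotvec deg [ 0.072 -0.034  0.019] now in cradle: d,y,h [ 0.001 -0.     0.001] ft in cradle axes [-1.424  0.596 -2.085]
```

Nothing touching yet. I'll continue until the lip is felt.

Emit:
send_rows([
  {"ax":0,"ay":0,"az":0,"tx":-0.1,"ty":0,"tz":0,"gripper":1},
  {"ax":0,"ay":0,"az":0,"tx":0,"ty":0,"tz":0,"gripper":1},
])

```text
clock: 21.35
ee_pos: [0.6545, -0.1616, 0.1008]
tool_rot: [[0.878, 0.106, 0.468], [0.094, -0.994, 0.049], [0.47, 0.001, -0.883]]
ft_force: [-0.0, 0.7, -3.1]
gripper_width: 0.0559
finger_force: 18.0
```

Emit:
send_rows([
  {"ax":0,"ay":0,"az":0,"tx":-0.1,"ty":0,"tz":0,"gripper":1},
  {"ax":0,"ay":0,"az":0,"tx":0,"ty":0,"tz":0,"gripper":1},
])

```text
clock: 21.55
ee_pos: [0.6544, -0.1618, 0.1009]
tool_rot: [[0.877, 0.106, 0.469], [0.094, -0.994, 0.048], [0.471, 0.002, -0.882]]
ft_force: [3.4, 1.9, -1.8]
gripper_width: 0.0558
finger_force: 18.0
```

Emit:
send_rows([
  {"ax":0,"ay":0,"az":0,"tx":-0.1,"ty":0,"tz":0,"gripper":1},
  {"ax":0,"ay":0,"az":0,"tx":0,"ty":0,"tz":0,"gripper":1},
])

```text
clock: 21.75
ee_pos: [0.6542, -0.1619, 0.101]
tool_rot: [[0.876, 0.105, 0.47], [0.094, -0.994, 0.048], [0.472, 0.002, -0.881]]
ft_force: [4.6, 2.1, 1.1]
gripper_width: 0.0557
finger_force: 18.0
```

```bash
python3 plan.py .0 0 .0
```

```text
clock 21.75 target [ 0.655 -0.161  0.1  ] world delta [ 0.001  0.001 -0.001] now-tool cm [ 0.053 -0.071  0.109] target-tool cm [ 0.054 -0.071  0.109]
rotvec deg [ 0.119 -0.185  0.004] now in cradle: d,y,h [-0.001 -0.001  0.001] ft in cradle axes [ 4.763  1.569 -1.296]
```

The lip is felt at d ≈ 0, with about 6 N along the bed. I set it down on the bed, open and back off square to the slope.

Emit:
send_rows([
  {"ax":0,"ay":0,"az":0,"tx":0,"ty":0,"tz":0.08,"gripper":1},
  {"ax":0,"ay":0,"az":0,"tx":0,"ty":0,"tz":0.07,"gripper":1},
  {"ax":0,"ay":0,"az":0,"tx":-0.1,"ty":0,"tz":0,"gripper":1},
  {"ax":0,"ay":0,"az":0,"tx":0,"ty":0,"tz":0,"gripper":1},
])

```text
clock: 22.15
ee_pos: [0.6546, -0.1621, 0.1002]
tool_rot: [[0.876, 0.106, 0.471], [0.094, -0.994, 0.048], [0.473, 0.002, -0.881]]
ft_force: [2.5, 3.2, 9.4]
gripper_width: 0.0557
finger_force: 18.0
```

Emit:
send_rows([
  {"ax":0,"ay":0,"az":0,"tx":0,"ty":0,"tz":0,"gripper":0.3},
  {"ax":0,"ay":0,"az":0,"tx":0,"ty":0,"tz":0,"gripper":0},
  {"ax":0,"ay":0,"az":0,"tx":0,"ty":0,"tz":0,"gripper":0},
  {"ax":0,"ay":0,"az":0,"tx":0,"ty":0,"tz":0,"gripper":0},
  {"ax":0,"ay":0,"az":0,"tx":0,"ty":0,"tz":0,"gripper":0},
  {"ax":0,"ay":0,"az":0,"tx":0,"ty":0,"tz":-1,"gripper":0},
  {"ax":0,"ay":0,"az":0,"tx":0,"ty":0,"tz":-2,"gripper":0},
  {"ax":0,"ay":0,"az":0,"tx":0,"ty":0,"tz":-3,"gripper":0},
  {"ax":0,"ay":0,"az":0,"tx":0,"ty":0,"tz":-3,"gripper":0},
  {"ax":0,"ay":0,"az":0,"tx":0,"ty":0,"tz":-3,"gripper":0},
  {"ax":0,"ay":0,"az":0,"tx":0,"ty":0,"tz":-3,"gripper":0},
  {"ax":0,"ay":0,"az":0,"tx":0,"ty":0,"tz":0,"gripper":0},
])

```text
clock: 23.35
ee_pos: [0.5828, -0.1701, 0.2348]
tool_rot: [[0.875, 0.105, 0.472], [0.095, -0.994, 0.046], [0.474, 0.005, -0.88]]
ft_force: [0.4, 0.3, 0.4]
gripper_width: 0.0923
finger_force: 0.0
```

```bash
python3 - <<'E'
from fit import *
from scipy.optimize import minimize_scalar
np.set_printoptions(precision=4,suppress=True)
O=np.array([.5438,-.173,.034]); M=crot(np.radians(6.1)); o=readout.observe(); print(o["ee_pos"],o["clock"],o["ft_force"])
for c in ("side","scene","wrist"):
    s=snapshot(c)
    for n in ("terminal","carton","bin","tape"):
        for d in spotter.spot_in(c,n)[:4]:
            P=w(s,d["centre"]); q=M.T@(P-O)
            print(c,n,round(d["conf"],2),P,"in cradle",q if n=="terminal" and abs(q[1])<.06 else "")
    # head-end profile: brightness along top midline (nose/back edge) near x=.14...20
    g=cv2.cvtColor(s["frame"],cv2.COLOR_RGB2GRAY).astype(np.float32)
    xs=np.arange(.03,.2,.004)
    pts=np.array([px(s,O+M@np.array([x,0,.03 if x<.15 else .04])) for x in xs],np.float32)
    print(list(zip((xs*1000).astype(int).tolist(),cv2.remap(g,pts[:,0][None],pts[:,1][None],1)[0].astype(int).tolist())))
E
```

```text
[ 0.5828 -0.1701  0.2348] 23.35 [0.4031 0.2506 0.4052]
side terminal 0.73 [0.5806 0.0247 0.0201] in cradle 
side terminal 0.71 [ 0.6426 -0.1408  0.1099] in cradle [0.1254 0.0216 0.0193]
side terminal 0.68 [0.7154 0.3246 0.0252] in cradle 
side carton 0.57 [0.7555 0.0402 0.0528] in cradle 
side carton 0.53 [ 0.6424 -0.1414  0.1102] in cradle 
side bin 0.96 [0.5499 0.436  0.0264] in cradle 
side tape 0.79 [ 0.4667 -0.4227  0.0343] in cradle 
[(30, 48), (34, 63), (38, 73), (42, 71), (46, 36), (50, 57), (54, 94), (58, 72), (62, 14), (66, 46), (70, 116), (74, 115), (78, 112), (82, 115), (86, 110), (90, 109), (94, 110), (98, 109), (102, 113), (106, 111), (110, 109), (114, 111), (118, 110), (122, 110), (126, 109), (130, 109), (134, 112), (138, 115), (142, 117), (146, 50), (150, 3), (154, 19), (158, 19), (162, 15), (166, 8), (170, 14), (174, 7), (178, 44), (182, 179), (186, 188), (190, 187), (194, 187), (198, 188)]
scene terminal 0.97 [0.7271 0.3141 0.0209] in cradle 
scene terminal 0.6 [ 0.6458 -0.1558  0.1162] in cradle [0.1298 0.0063 0.0241]
scene terminal 0.59 [0.5909 0.0212 0.0203] in c
[... 759 characters left out ...]
0.6073 0.02   0.0208] in cradle 
wrist terminal 0.66 [0.7276 0.2946 0.0228] in cradle 
wrist terminal 0.44 [ 0.5764 -0.171   0.0899] in cradle [ 0.0551 -0.0015  0.034 ]
wrist carton 0.94 [0.7517 0.0064 0.0675] in cradle 
[(30, 57), (34, 62), (38, 64), (42, 64), (46, 32), (50, 88), (54, 89), (58, 49), (62, 38), (66, 74), (70, 110), (74, 110), (78, 111), (82, 111), (86, 112), (90, 112), (94, 112), (98, 112), (102, 112), (106, 111), (110, 112), (114, 112), (118, 112), (122, 112), (126, 112), (130, 112), (134, 113), (138, 112), (142, 115), (146, 42), (150, 45), (154, 49), (158, 52), (162, 55), (166, 59), (170, 63), (174, 66), (178, 70), (182, 152), (186, 170), (190, 168), (194, 172), (198, 171)]
```

The released terminal's head edge measures 178–182 mm up the bed in both the side and wrist views. With a 180 mm terminal, that puts the foot at the lip within about 2 mm. The bystanders read as before and the gripper is clear, so I'm handing in.

```bash
python3 -c "
from station import finish_job
print(finish_job())"
```

```text
the job is handed in; nothing more can be done
None
```

The terminal is lying released in the cradle, its foot within about 2 mm of the lip by camera, and the carton, bin and tape roll show no sign of being moved; the job was handed in at about 23.5 s and returned no verdict.

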